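# Lock the guide plate of a bag form and hold its core board at pinning height

### The job

Make the weaver's bag form ready for pinning: press the guide plate's captive screw down against its spring and turn it a quarter turn clockwise, as far as it goes, so that it locks and stays down by itself. Then take the thin core board with the pencil line and lower it upright through the slot in the guide plate until the pencil line is level with the top of the plate, so that its middle hole faces the cross hole in the form, and finish while holding it there: keep it hanging in the gripper, not let go and not jammed hard against the slot, and leave the other things on the bench where they are.

Things in the scene. Friction and masses are not known exactly. Their poses are not given: they have to be found in the camera images.
- form: The take-apart wooden bag form, fixed on the bench: a block of glued wooden strips 260 mm long (its y axis), 100 mm wide (its x axis) and 120 mm high, on a thin plinth 290 x 130 x 14 mm; its top is the plywood guide plate, 14 mm thick, with a rectangular slot at the +y half and a black T-knob screw at the -y half. Origin at the centre of the underside, z up.
- slot (a point): Centre of the slot's mouth, in the top face of the guide plate (120 mm above the bench), 45 mm from the form's centre along +y; same axes as the form. The slot is 26 mm wide along x and 72 mm long along y, 2 mm more each way than the core board, with a 4 mm wide 45 degree bevel round its mouth; it is 14 mm deep and opens below into a cavity 32 x 82 mm whose floor is 106 mm below the plate's top.
- cross_hole (a point): Centre of the form's cross hole for the locking pin, on the slot's axis 30 mm below the top of the guide plate; the hole runs along the form's x axis and shows as a brass bush on both long sides.
- screw_grip (a point): Point on the axis of the captive screw, in its black T-knob, 78 mm from the form's centre along -y. The knob: a round skirt 44 mm in diameter and 8 mm thick, on it an upright bar 44 mm long, 13 mm wide and 26 mm high. The point lies 20 mm above the skirt's top and 6 mm below the bar's top, 38 mm above the guide plate while the screw stands up. The point's x axis runs along the bar and turns with the knob: unlocked, the bar lies across the form (along its x).
- screw_press (a joint): How far the screw is pressed down, m: 0 standing up on its spring, 0.009 against its stop. The spring lifts with about 3 N at the top and 6 N at the stop. Pressed and turned, its cross pin hooks under a ledge and it stays down at about 0.006 when let go.
- screw_turn (a joint): Turn of the screw's knob, rad, clockwise seen from above; 0 to about 0.1 unlocked (a cross pin in a slot stops it turning further; do not force it past that without pressing), 1.5 at its stop (over 1.15 counts as locked). It turns, with little resistance, only while the screw is pressed down 0.007 m or more, and stays where it is left.
- core: The core board, the thin one: pale wood, 24 mm thick (its x axis), 70 mm wide (its y axis), 160 mm high, about 0.17 kg, standing loose on the bench on its foot; three 9 mm dark pin holes in a column on each broad face, 15, 40 and 65 mm above the foot, and a dark pencil line all round 70 mm above the foot. Origin at the centre of the foot, z up; it may go in either way round (half a turn about z is the same).
- core_hole (a point): Centre of the core board's middle pin hole, in the middle of the board, 40 mm above its foot.
- spare_core: The other core board, not to be moved: 40 mm thick (x), 92 mm wide (y), 120 mm high, two holes, no pencil line; too thick for the slot. Stands loose on the bench. Origin at the centre of its foot.
- pliers: Red-handled pliers lying on the bench, about 170 mm long (along y), 20 mm high. Not to be moved. Origin at the bench near the pivot.
- awl: Awl with a dark wooden handle lying on the bench, about 165 mm long (along y), 28 mm high. Not to be moved. Origin at the bench under its middle.
- pin: Steel locking pin, 8 mm thick, with a wooden cross handle, lying on the bench, about 130 mm long (along y), 16 mm high. Not to be moved: the weaver fits it later. Origin at the bench under its middle.
There are look-alikes about, which are no part of the job. What is shaped like the core but blue or purple is not meant.

How it is judged:
On the way, in this order (a step that is already met when the one before it is completed fails the run):
1. the captive screw is pressed down and turned until locked, and stays down (value of joint screw_turn above 1.15 rad and value of joint screw_press above 0.004 m and contact force between the fingers and form below 0.2 N), for 0.2 s.
2. the core board's foot is through the slot of the fastened plate (z of core in the frame of slot below -0.02 m and horizontal distance between core and slot below 0.006 m), for 0.1 s.
At the end, for the whole second after the job is handed in: Screw locked and down over 4 mm; core board gripped, in the slot, still, upright within 0.06 rad, middle hole within 5 mm in height and 4 mm sideways of the cross hole, pressing the form with under 15 N; other things moved under 30 mm (value of joint screw_turn above 1.1 rad and value of joint screw_press above 0.004 m and z of core_hole in the frame of cross_hole between -0.005 and 0.005 m and horizontal distance between core_hole and cross_hole below 0.004 m and angle between core's own z axis and vertical below 0.06 rad and angle between the x axis of core and the x axis of form, either way round below 0.08 rad and contact force between the fingers and core above 3 N and contact force between core and form below 15 N and linear speed of core below 0.02 m/s and distance of each of spare_core, pliers, awl, pin from where it was at the start of the episode below 0.03 m); the arm keeps its last pose, push and grip.
It fails at once if the screw is wrenched round by force without being pressed down (value of joint screw_turn above 0.18 rad and value of joint screw_press below 0.004 m).
It fails at once if a bystander (spare core board, pliers, awl or pin) is moved more than 30 mm (distance of any of spare_core, pliers, awl, pin from where it was at the start of the episode above 0.03 m).
It also fails if it takes over 61 s, if anything falls off the work surface, if the arm or the gripper's body presses on something with over 40 N, if the wrist force passes 120 N, or if a joint passes its speed limit or range.

### The arm

A 6-joint arm with a two-finger parallel gripper is mounted at the origin on the work surface. World frame = base frame: x ahead of the robot, y to its left, z up, the work surface at z = 0. Lengths are in m, angles in rad, forces in N, time in s.
With the tool pointing down it reaches from about 0.275 to 1 m from the base axis. Payload 8.4 kg.
Tool frame: the origin (TCP) lies at the centre of the arm's flange, where the gripper is bolted on; the fingertips stand 173 mm ahead of it and the grasp point (between the pads) lies 155 mm ahead of it; z points along the fingers, x is the direction in which the jaws open and shut, and the axes are right-handed (so a half turn about z gives the same grasp; the last joint's range is limited). The gripper opens to 85 mm and grips with 20 to 120 N. Pads are 22 mm wide; open, the fingers measure 114 mm over their backs; the gripper's body (76 mm by 85 mm) begins 54 mm behind the grasp point. The pads swing forward as they close: fully open they stand 13 mm farther back than shut.
Start: joints at [-1.274, 0.353, 1.633, -0, 1.155, -0.002], TCP at [0.184, -0.597, 0.405] pointing down, gripper open.
Joint ranges: [-2.63, 2.63], [-0.92, 2.1], [0.06, 2.66], [-1.3, 4.44], [0, 2.69], [-3.02, 3.02]. Speed limits (rad/s): [2.22, 2.22, 2.79, 3.14, 3.14, 3.14].

### API

Orientations are given as a rotation vector (axis times angle).
In Python, from cell import env gives the robot as it stands.
- The arm moves only by the shell command python3 -m inch 'ROWS' [FORCE]. ROWS is JSON, a list of rows, each an object of numbers: "x", "y", "z": the shift along the tool's x, y, z in m; "wx", "wy", "wz": the turn, a rotation vector about the tool's x, y, z in degrees; "gripper": the closure, from -1 (fully open) to 1 (shut). A call has 1 to 8 rows; each row shifts and turns the commanded pose from where the row before left it, along the tool's axes as they then stand; what a row does not reach is not made up. A row lasts 1/8 s, in which the tool goes at most 62.5 mm and 10.7 degrees, less where a joint would pass 70% of its speed; a pose out of reach is approached as far as the arm can. A call is refused whole if a number of a shift passes 0.0625 or a number of a turn 10.7, either way. A call with a gripper value outside its range is refused whole. The fingers move at their own pace and stop on an object; FORCE is the grip in N (left out, the last holds). Time passes only in rows, so rows that do not move let the fingers close. It gives the time, the measured TCP pose, the force and the opening at its end, in the units of the state.
- env.get_obs(): the state, without advancing time (a new reading comes with each control period).
- env.snapshot(name): name is "scene" or "top" or "wrist"; returns a dict with "pixels" (420x560x3 uint8, blue, green, red), "intrinsics" (3x3 intrinsics, pixels), "distortion" ([k1, k2, p1, p2, k3] as OpenCV has them; the pictures are not rectified), "camera_from_world" (4x4, takes a point from world to camera coordinates). Camera axes: x right, y up, looking along -z (the intrinsics and any distortion apply to the point x, -y, -z); pixel columns grow to the right and rows downward; lengths in m; the calibration is good to about 2 mm. A picture is of the moment at which its call begins. There is no depth.
- env.hand_in(): hands the job in, once; it reports no verdict.
The state is a dict: "time_s": time; "q": joint angles; "qvel": joint speeds; "tau": joint torques, N m; "eef_pos": TCP position; "eef_rot": TCP orientation; "ft_force": force on the tool from outside, world axes, zero at the start; "moment": the same for the moment, N m; "finger_gap": opening from 0.0 (shut) to 1.0 (fully open).
Only numpy, scipy, OpenCV 4.12 (cv2) and the standard library are available. Lean on these libraries where they do the work, as an engineer would, in place of code of your own. Each camera call takes 0.05 s, during which the arm holds its last target. There are 200 camera calls.

## Working session

There is one attempt and no reset: what is moved stays moved. The work goes in short steps, Python scripts to look and compute and a shell command to move; the robot and the scene stay as the last step left them, time stands still between calls to the robot, and variables do not carry over. Pictures are saved under pics/ and viewed, about 8 in all and at most 12, crops included, and the job is handed in when it is done.

```bash
ls; mkdir -p pics; cat > h.py <<'E'
from cell import env
import numpy as np, cv2
from scipy.spatial.transform import Rotation as R
def snap(n,f=None):
    s=env.snapshot(n); s={k:np.array(v) for k,v in s.items() }
    if f: cv2.imwrite('pics/'+f,s['pixels'])
    return s
def ray(s,uv):
    uv=np.array(uv,float).reshape(-1,1,2)
    p=cv2.undistortPoints(uv,s['intrinsics'].astype(float),s['distortion'].astype(float)).reshape(-1,2)
    T=s['camera_from_world']; d=np.c_[p[:,0],-p[:,1],-np.ones(len(p))]@T[:3,:3]
    return -T[:3,:3].T@T[:3,3], d
def onz(s,uv,z):
    o,d=ray(s,uv); return o+d*((z-o[2])/d[:,2])[:,None]
def proj(s,P):
    P=np.array(P,float).reshape(-1,3);T=s['camera_from_world'];c=P@T[:3,:3].T+T[:3,3]
    c=c*[1,-1,-1]
    return cv2.projectPoints(c,np.zeros(3),np.zeros(3),s['intrinsics'].astype(float),s['distortion'].astype(float))[0].reshape(-1,2)
E
python3 - <<'E'
from h import *
np.set_printoptions(precision=4,suppress=True)
a=snap('top','top0.png');b=snap('scene','scene0.png')
for s in(a,b):print(s['intrinsics'],s['distortion'],ray(s,[[280,210]]))
print(env.get_obs())
E
```

```text
pics
[[436.247    0.     280.8479]
 [  0.     436.247  206.0803]
 [  0.       0.       1.    ]] [-0.14  0.    0.    0.    0.  ] (array([ 0.3708, -0.0333,  1.1503]), array([[ 0.2022,  0.0181, -0.9792]]))
[[523.8223   0.     283.2717]
 [  0.     523.8223 216.4722]
 [  0.       0.       1.    ]] [-0.0973  0.      0.      0.      0.    ] (array([1.2724, 0.4363, 0.9431]), array([[-0.5939, -0.3936, -0.7018]]))
{'time_s': 0.1, 'q': array([-1.2744,  0.3536,  1.634 ,  0.    ,  1.1552, -0.0024]), 'qvel': array([ 0.0011, -0.0014, -0.0029,  0.0017,  0.0001, -0.0001]), 'tau': array([  0.001 , -60.6355, -34.2819,   0.0001,   0.0038,   0.    ]), 'eef_pos': array([ 0.1839, -0.5971,  0.404 ]), 'eef_rot': array([-2.5267,  1.8656,  0.0016]), 'ft_force': array([ 0.4675, -0.3708, -0.7573]), 'moment': array([-0.0064,  0.0171, -0.0389]), 'finger_gap': 0.9984631380046607}
```

View pics/top0.png

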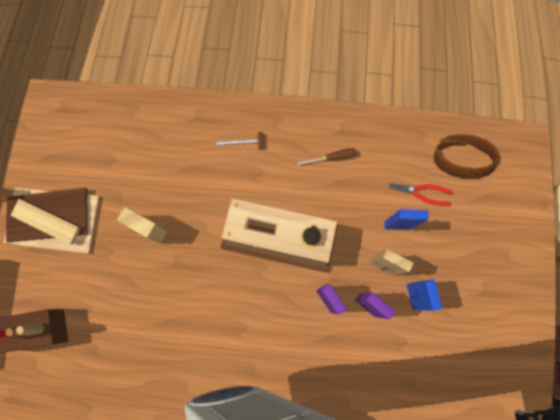

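View pics/scene0.png

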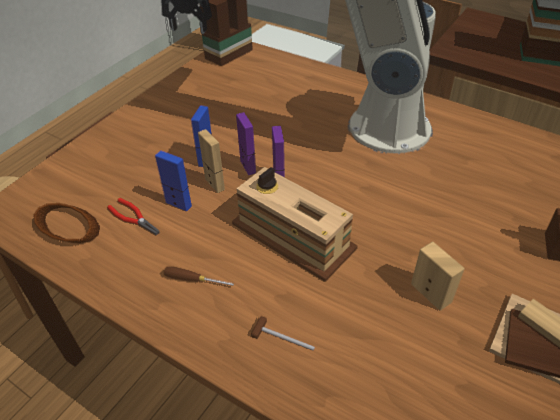

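Top view: form at about (280,235), with the slot at (262,227) and the knob at (312,236). The thin core is at (395,262), between blue and purple look-alikes, and the spare is at (141,224). The scene view shows the core at (210,160). I'll enlarge the form and core in both views.

```bash
python3 - <<'E'
from h import *
a=cv2.imread('pics/top0.png');b=cv2.imread('pics/scene0.png')
c=lambda i,x,y,w,h,W,H:cv2.resize(i[y:y+h,x:x+w],(W,H),interpolation=cv2.INTER_CUBIC)
# form top 130x75 , core top 60x50 ; scene form 130x117?, core 40x70
r1=np.hstack([c(a,215,195,130,80,480,295),c(a,365,240,52,48,320,295)])
r2=np.hstack([c(b,230,160,130,80,480,295),c(b,185,122,75,69,320,295)])
cv2.imwrite('pics/m1.png',np.vstack([r1,r2]))
E
```

```text
(no output)
```

View pics/m1.png

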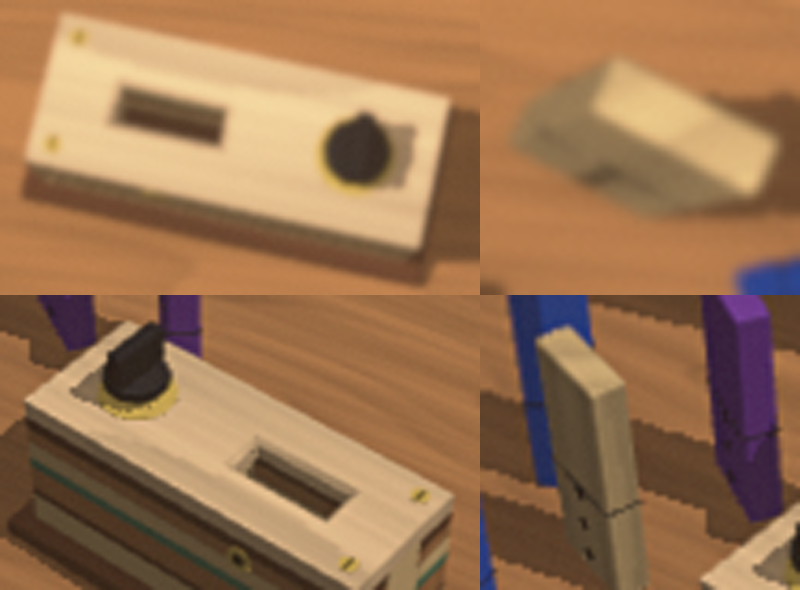

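The mosaic shows the plate corners, slot, knob bar and core top corners clearly, and the pencil line in the scene view. Casting these points onto their known heights:

```bash
python3 - <<'E'
from h import *
np.set_printoptions(precision=4,suppress=True)
a=snap('top');b=snap('scene')
m=lambda pts,ox,oy,s,cx,cy:(np.array(pts,float)-[ox,oy])/s+[cx,cy]-0.5+0.5/s
S=480/130.;C1=320/52.;C2=320/75.
for nm,im,form,slot,brass,core in [
 ('top',a,m([(62,13),(450,100),(420,250),(27,162)],0,0,S,215,195),m([(122,85),(227,107),(219,147),(113,125)],0,0,S,215,195),m([(356,152)],0,0,S,215,195),m([(615,58),(778,143),(752,195),(593,105)],480,0,C1,365,240)),
 ('scene',b,m([(128,321),(453,494),(358,590),(25,403)],0,295,S,230,160),m([(258,438),(357,490),(331,520),(233,468)],0,295,S,230,160),m([(138,393)],0,295,S,230,160),m([(568,327),(625,385),(596,404),(537,340)],480,295,C2,185,122))]:
  for n,p,z,in [('form',form,.12),('slot',slot,.12),('brass',brass,.12),('core',core,.16)]:
    w=onz(im,p,z); print(nm,n,'cen',w.mean(0)[:2])
    if len(w)==4: 
      e=np.roll(w,-1,0)-w; print('  len',np.linalg.norm(e,axis=1),'ang',np.degrees(np.arctan2(e[:,1],e[:,0])))
# subpixel-ish mask fit in top
g=a['pixels'].astype(float).min(2)
for lo in (110,130,150):
  k=(g>lo).astype(np.uint8); k[:195]=0;k[275:]=0;k[:,:215]=0;k[:,345:]=0
  cs,_=cv2.findContours(k,cv2.RETR_EXTERNAL,cv2.CHAIN_APPROX_NONE);c=max(cs,key=cv2.contourArea)
  w=onz(a,c.reshape(-1,2),.12)[:,:2].astype(np.float32); print(lo,cv2.minAreaRect(w))
E
```

```text
top form cen [ 0.5348 -0.0173]
  len [0.2605 0.0998 0.259  0.1009] ang [-97.4039 172.9493  82.8388  -6.1983]
top slot cen [0.5401 0.028 ]
  len [0.0699 0.0267 0.0702 0.0269] ang [-96.4759 174.4345  83.7079  -6.1813]
top brass cen [ 0.5281 -0.094 ]
top core cen [ 0.4847 -0.295 ]
  len [0.0687 0.0221 0.068  0.0197] ang [-112.6045  155.8061   65.4     -22.0039]
scene form cen [ 0.5349 -0.0162]
  len [0.259  0.0987 0.2586 0.1017] ang [ 82.7726  -6.3881 -96.5601 173.8413]
scene slot cen [0.5399 0.0296]
  len [0.0749 0.0302 0.0731 0.0308] ang [  83.8996   -1.7297  -95.7419 -178.6175]
scene brass cen [ 0.5247 -0.0942]
scene core cen [ 0.4866 -0.2935]
  len [0.0698 0.0231 0.075  0.0212] ang [  66.5408   -8.5317 -114.2797  158.6157]
110 ((0.5363593101501465, -0.01605607569217682), (0.2604685425758362, 0.10135754942893982), 82.94999694824219)
130 ((0.5361842513084412, -0.016199171543121338), (0.25724560022354126, 0.09706446528434753), 82.91339111328125)
150 ((0.538609504699707, -0.016761228442192078), (0.2536320686340332, 0.07110033184289932), 87.313720703125)
```

```bash
cat > go.py <<'E'
from h import *
import sys
np.set_printoptions(precision=4,suppress=True)
# args: x y z(grasp) yaw(tool x, deg)
x,y,z,yaw=map(float,sys.argv[1:5]); o=env.get_obs()
Rm=R.from_rotvec(o['eef_rot']); t=np.array([x,y,z+.155])-o['eef_pos']
c,s=np.cos(np.radians(yaw)),np.sin(np.radians(yaw))
Rt=R.from_matrix(np.array([[c,s,0],[s,-c,0],[0,0,-1.]]))
print('t',o['time_s'],'grasp',o['eef_pos']+Rm.apply([0,0,.155]),'yaw',np.degrees(np.arctan2(*Rm.as_matrix()[[1,0],0])))
print('shift tool',Rm.inv().apply(t),'turn',np.degrees((Rm.inv()*Rt).as_rotvec()),'q6',o['q'][5],'F',o['ft_force'],'gap',o['finger_gap'])
E
python3 go.py .5257 -.0941 .245 82.9
python3 -m inch '[{"x":-0.032,"y":-0.04},{"x":-0.032,"y":-0.04},{"x":-0.032,"y":-0.04},{"x":-0.032,"y":-0.04},{"x":-0.032,"y":-0.04},{"x":-0.032,"y":-0.04},{"x":-0.032,"y":-0.04},{"x":-0.032,"y":-0.04}]'
python3 -m inch '[{"x":-0.032,"y":-0.04},{"x":-0.032,"y":-0.04},{"x":-0.032,"y":-0.04},{"x":-0.028,"y":-0.035},{},{"wz":-10},{"wz":-10},{"wz":-10}]'
python3 go.py .5257 -.0941 .245 82.9
```

```text
t 0.2 grasp [ 0.1839 -0.597   0.2492] yaw -72.87869795279263
shift tool [-0.3801 -0.4747  0.0046] turn [  -0.0724    0.0176 -155.7787] q6 -0.0024019639622186164 F [-0.1957  0.0816 -0.5399] gap 1.0051147350696539
t 0.2 grasp [ 0.1839 -0.597   0.2492] yaw -72.87869795279263
shift tool [-0.3801 -0.4747  0.0046] turn [  -0.0724    0.0176 -155.7787] q6 -0.0024019639622186164 F [-0.1957  0.0816 -0.5399] gap 1.0051147350696539invalid input at $[0]: expected keys x, y, z, wx, wy, wz, gripper
invalid input at $[0]: expected keys x, y, z, wx, wy, wz, gripper
```

```bash

python3 -m inch '[{"x":-0.032,"y":-0.04,"z":0,"wx":0,"wy":0,"wz":0,"gripper":-1},{"x":-0.032,"y":-0.04,"z":0,"wx":0,"wy":0,"wz":0,"gripper":-1},{"x":-0.032,"y":-0.04,"z":0,"wx":0,"wy":0,"wz":0,"gripper":-1},{"x":-0.032,"y":-0.04,"z":0,"wx":0,"wy":0,"wz":0,"gripper":-1},{"x":-0.032,"y":-0.04,"z":0,"wx":0,"wy":0,"wz":0,"gripper":-1},{"x":-0.032,"y":-0.04,"z":0,"wx":0,"wy":0,"wz":0,"gripper":-1},{"x":-0.032,"y":-0.04,"z":0,"wx":0,"wy":0,"wz":0,"gripper":-1},{"x":-0.032,"y":-0.04,"z":0,"wx":0,"wy":0,"wz":0,"gripper":-1}]'
python3 -m inch '[{"x":-0.032,"y":-0.04,"z":0,"wx":0,"wy":0,"wz":0,"gripper":-1},{"x":-0.032,"y":-0.04,"z":0,"wx":0,"wy":0,"wz":0,"gripper":-1},{"x":-0.032,"y":-0.04,"z":0,"wx":0,"wy":0,"wz":0,"gripper":-1},{"x":-0.028,"y":-0.035,"z":0,"wx":0,"wy":0,"wz":0,"gripper":-1},{"x":0,"y":0,"z":0,"wx":0,"wy":0,"wz":-10,"gripper":-1},{"x":0,"y":0,"z":0,"wx":0,"wy":0,"wz":-10,"gripper":-1},{"x":0,"y":0,"z":0,"wx":0,"wy":0,"wz":-10,"gripper":-1},{"x":0,"y":0,"z":0,"wx":0,"wy":0,"wz":-10,"gripper":-1}]'
python3 -m inch '[{"x":0,"y":0,"z":0,"wx":0,"wy":0,"wz":-10,"gripper":-1},{"x":0,"y":0,"z":0,"wx":0,"wy":0,"wz":-10,"gripper":-1},{"x":0,"y":0,"z":0,"wx":0,"wy":0,"wz":-10,"gripper":-1},{"x":0,"y":0,"z":0,"wx":0,"wy":0,"wz":-10,"gripper":-1},{"x":0,"y":0,"z":0,"wx":0,"wy":0,"wz":-10,"gripper":-1},{"x":0,"y":0,"z":0,"wx":0,"wy":0,"wz":-10,"gripper":-1},{"x":0,"y":0,"z":0,"wx":0,"wy":0,"wz":-10,"gripper":-1},{"x":0,"y":0,"z":0,"wx":0,"wy":0,"wz":-10,"gripper":-1}]'
python3 go.py .5257 -.0941 .245 82.9
```

```text
time_s: 1.2
eef_pos: [0.4151, -0.2569, 0.4048]
eef_rot: [-2.527, 1.866, -0.001]
ft_force: [0.7, 0.1, -0.6]
finger_gap: 0.999
time_s: 2.2
eef_pos: [0.526, -0.0942, 0.4045]
eef_rot: [3.016, -0.88, -0.001]
ft_force: [-0.0, 0.1, -0.6]
finger_gap: 1.004
time_s: 3.2
eef_pos: [0.526, -0.0943, 0.4046]
eef_rot: [-2.876, -1.264, 0.0]
ft_force: [0.2, -0.1, 0.1]
finger_gap: 0.996
t 3.2 grasp [ 0.526  -0.0943  0.2496] yaw 47.45178504530264
shift tool [-0.0001 -0.0003  0.0046] turn [ -0.0159   0.0031 -35.4482] q6 -1.0083859149170296 F [ 0.2407 -0.1035  0.1307] gap 0.9964012584028867
```

```bash

python3 -m inch '[{"x":0,"y":0,"z":0,"wx":0,"wy":0,"wz":-9,"gripper":-1},{"x":0,"y":0,"z":0,"wx":0,"wy":0,"wz":-9,"gripper":-1},{"x":0,"y":0,"z":0.01,"wx":0,"wy":0,"wz":-9,"gripper":-1},{"x":0,"y":0,"z":0.02,"wx":0,"wy":0,"wz":-8.4,"gripper":-1},{"x":0,"y":0,"z":0.02,"wx":0,"wy":0,"wz":0,"gripper":-1},{"x":0,"y":0,"z":0,"wx":0,"wy":0,"wz":0,"gripper":-1}]'
python3 - <<'E'
from h import *
a=snap('wrist','w1.png'); print(proj(a,[[.5257,-.0941,.164]]))
E
python3 go.py .5257 -.0941 .158 82.9
```

```text
time_s: 3.95
eef_pos: [0.5254, -0.0942, 0.3534]
eef_rot: [-2.36, -2.07, 0.003]
ft_force: [0.2, 0.7, 0.1]
finger_gap: 1.003
[[280.3370024  267.76570314]]
t 4.0 grasp [ 0.5257 -0.0943  0.1994] yaw 82.50365521319283
shift tool [ 0.0002 -0.0002  0.0414] turn [-0.0777 -0.0043 -0.3963] q6 -1.6201741984175306 F [-0.8595  0.3573  0.9432] gap 1.000164960627752
```

View pics/w1.png

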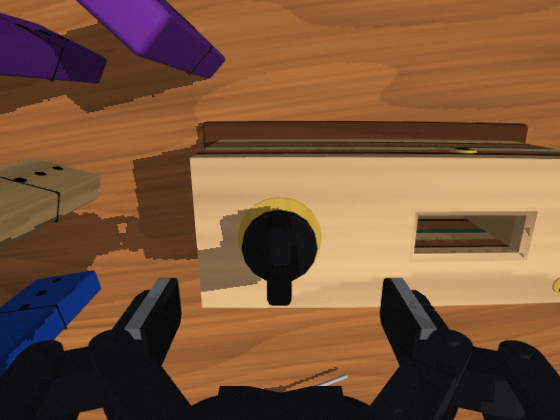

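The wrist view shows the knob bar upright at column 280, centred between the fingers and parallel to the pads. I'll descend and grip it.

```bash

python3 -m inch '[{"x":0,"y":0,"z":0.015,"wx":0,"wy":0,"wz":-0.4,"gripper":-1},{"x":0,"y":0,"z":0.015,"wx":0,"wy":0,"wz":0,"gripper":-1},{"x":0,"y":0,"z":0.011,"wx":0,"wy":0,"wz":0,"gripper":-1},{"x":0,"y":0,"z":0,"wx":0,"wy":0,"wz":0,"gripper":1},{"x":0,"y":0,"z":0,"wx":0,"wy":0,"wz":0,"gripper":1},{"x":0,"y":0,"z":0,"wx":0,"wy":0,"wz":0,"gripper":1},{"x":0,"y":0,"z":0,"wx":0,"wy":0,"wz":0,"gripper":1},{"x":0,"y":0,"z":0,"wx":0,"wy":0,"wz":0,"gripper":1}]' 40
python3 go.py .5257 -.0941 .149 82.9
```

```text
time_s: 5.0
eef_pos: [0.5262, -0.0946, 0.3141]
eef_rot: [2.354, 2.08, 0.0]
ft_force: [-0.2, -3.2, 3.0]
finger_gap: 0.138
t 5.0 grasp [ 0.5263 -0.0947  0.1591] yaw 82.9255066519745
shift tool [ 0.0004 -0.0006  0.0101] turn [0.044  0.0351 0.0255] q6 -1.6273875333232946 F [-0.2019 -3.1535  3.0358] gap 0.13786862292863064
```

```bash

python3 -m inch '[{"x":0,"y":0,"z":0.004,"wx":0,"wy":0,"wz":0,"gripper":1},{"x":0,"y":0,"z":0.003,"wx":0,"wy":0,"wz":0,"gripper":1},{"x":0,"y":0,"z":0.002,"wx":0,"wy":0,"wz":0,"gripper":1},{"x":0,"y":0,"z":0,"wx":0,"wy":0,"wz":0,"gripper":1}]'
python3 go.py .5257 -.0941 .149 82.9
```

```text
time_s: 5.5
eef_pos: [0.5263, -0.0946, 0.3052]
eef_rot: [2.354, 2.08, 0.0]
ft_force: [-3.5, -3.5, 10.5]
finger_gap: 0.139
t 5.5 grasp [ 0.5264 -0.0947  0.1502] yaw 82.923026084919
shift tool [ 0.0004 -0.0006  0.0012] turn [0.0387 0.0273 0.023 ] q6 -1.6274071859110837 F [-3.5299 -3.5379 10.5426] gap 0.1390792650057599
```

```bash

python3 -m inch '[{"x":0,"y":0,"z":0,"wx":0,"wy":0,"wz":5,"gripper":1},{"x":0,"y":0,"z":0,"wx":0,"wy":0,"wz":5,"gripper":1},{"x":0,"y":0,"z":0,"wx":0,"wy":0,"wz":8,"gripper":1},{"x":0,"y":0,"z":0,"wx":0,"wy":0,"wz":8,"gripper":1}]'
python3 -m inch '[{"x":0,"y":0,"z":0,"wx":0,"wy":0,"wz":10,"gripper":1},{"x":0,"y":0,"z":0,"wx":0,"wy":0,"wz":10,"gripper":1},{"x":0,"y":0,"z":0,"wx":0,"wy":0,"wz":10,"gripper":1},{"x":0,"y":0,"z":0,"wx":0,"wy":0,"wz":10,"gripper":1},{"x":0,"y":0,"z":0,"wx":0,"wy":0,"wz":10,"gripper":1},{"x":0,"y":0,"z":0,"wx":0,"wy":0,"wz":8,"gripper":1},{"x":0,"y":0,"z":0,"wx":0,"wy":0,"wz":0,"gripper":1}]'
python3 go.py .5257 -.0941 .149 -3; python3 -c "
from h import *;print(env.get_obs()['moment'])"
```

```text
time_s: 6.0
eef_pos: [0.5263, -0.0944, 0.3052]
eef_rot: [2.765, 1.491, 0.001]
ft_force: [-2.3, -2.4, 9.6]
finger_gap: 0.141
time_s: 6.88
eef_pos: [0.5267, -0.0943, 0.3052]
eef_rot: [3.141, -0.033, 0.003]
ft_force: [0.3, -1.8, 7.4]
finger_gap: 0.14
t 6.875 grasp [ 0.527  -0.0943  0.1502] yaw -1.1987012142793938
shift tool [-0.001  -0.0002  0.0012] turn [ 0.0001 -0.1104  1.8013] q6 -0.1594002234698512 F [ 0.3487 -1.7874  7.4043] gap 0.13955244852738122
[-0.3260699   0.04188372 -0.04607132]
```

```bash

python3 -m inch '[{"x":0,"y":0,"z":0,"wx":0,"wy":0,"wz":1,"gripper":1},{"x":0,"y":0,"z":0,"wx":0,"wy":0,"wz":0,"gripper":-1},{"x":0,"y":0,"z":0,"wx":0,"wy":0,"wz":0,"gripper":-1},{"x":0,"y":0,"z":0,"wx":0,"wy":0,"wz":0,"gripper":-1},{"x":0,"y":0,"z":0,"wx":0,"wy":0,"wz":0,"gripper":-1},{"x":0,"y":0,"z":-0.03,"wx":0,"wy":0,"wz":0,"gripper":-1},{"x":0,"y":0,"z":-0.06,"wx":0,"wy":0,"wz":0,"gripper":-1},{"x":0,"y":0,"z":0,"wx":0,"wy":0,"wz":0,"gripper":-1}]'
python3 go.py .4855 -.2943 .245 -23.7
python3 - <<'E'
from h import *
w=snap('wrist')['pixels'];b=snap('scene')['pixels'];t=snap('top')['pixels']
c=lambda i,x,y,w,h,W,H:cv2.resize(i[y:y+h,x:x+w],(W,H),interpolation=cv2.INTER_CUBIC)
cv2.imwrite('pics/m2.png',np.vstack([np.hstack([cv2.resize(w,(400,300)),c(b,230,150,100,75,400,300)]),np.hstack([c(b,185,122,93,70,400,300),c(t,360,195,93,70,400,300)])]))
E
```

```text
time_s: 7.88
eef_pos: [0.5275, -0.0945, 0.399]
eef_rot: [3.14, -0.057, 0.012]
ft_force: [-0.4, 0.6, -1.0]
finger_gap: 1.004
t 7.875 grasp [ 0.5287 -0.0947  0.244 ] yaw -2.079970325206577
shift tool [-0.0347  0.2012 -0.0011] turn [-0.0269 -0.4496 21.6197] q6 -0.1439257965782353 F [-0.4057  0.5779 -0.9516] gap 1.0036994605155969
```

View pics/m2.png

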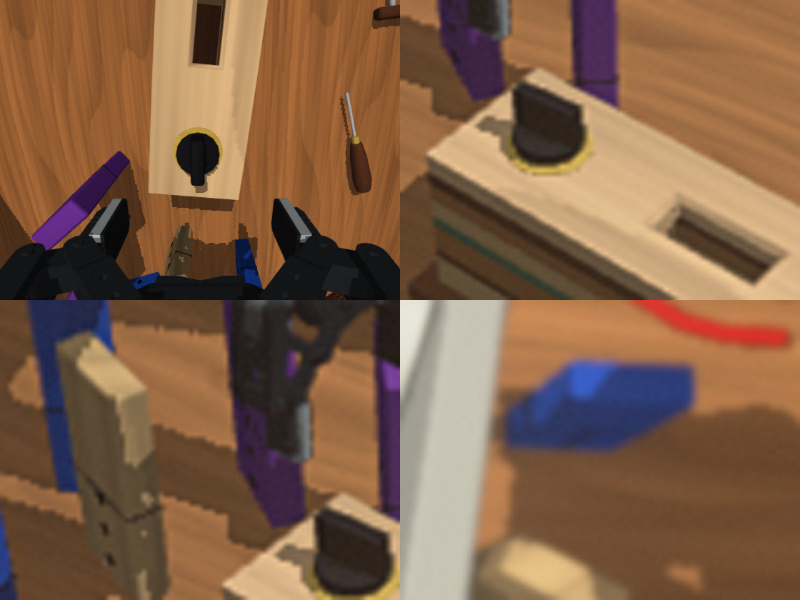

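The views show the knob bar now lying along the form and sitting low with the hand clear, so it's locked. The core hasn't moved. Next I'll go over the core.

```bash

python3 -m inch '[{"x":-0.007,"y":0.04,"z":0,"wx":0,"wy":0,"wz":0,"gripper":-1},{"x":-0.007,"y":0.04,"z":0,"wx":0,"wy":0,"wz":0,"gripper":-1},{"x":-0.007,"y":0.04,"z":0,"wx":0,"wy":0,"wz":0,"gripper":-1},{"x":-0.007,"y":0.04,"z":0,"wx":0,"wy":0,"wz":0,"gripper":-1},{"x":-0.007,"y":0.041,"z":0,"wx":0,"wy":0,"wz":0,"gripper":-1},{"x":0,"y":0,"z":0,"wx":0,"wy":-0.4,"wz":7,"gripper":-1},{"x":0,"y":0,"z":0,"wx":0,"wy":0,"wz":7,"gripper":-1},{"x":0,"y":0,"z":0,"wx":0,"wy":0,"wz":7.6,"gripper":-1}]'
python3 -m inch '[{"x":0,"y":0,"z":0.04,"wx":0,"wy":0,"wz":0,"gripper":-1},{"x":0,"y":0,"z":0,"wx":0,"wy":0,"wz":0,"gripper":-1}]'
python3 go.py .4855 -.2943 .135 -23.7
python3 - <<'E'
from h import *
a=snap('wrist','w2.png'); u=np.radians(66.3);v=np.array([np.cos(u),np.sin(u)]);w=np.array([v[1],-v[0]])
print(proj(a,[[*(np.array([.4855,-.2943])+i*.012*w+j*.035*v),.16] for i,j in((1,1),(1,-1),(-1,-1),(-1,1))]))
E
```

```text
time_s: 9.02
eef_pos: [0.4833, -0.2939, 0.3927]
eef_rot: [-3.073, 0.652, 0.016]
ft_force: [-0.2, 0.3, -0.5]
finger_gap: 1.001
time_s: 9.28
eef_pos: [0.4821, -0.293, 0.3509]
eef_rot: [-3.073, 0.644, 0.023]
ft_force: [-1.2, 0.3, 0.2]
finger_gap: 0.999
t 9.275 grasp [ 0.4799 -0.2923  0.1959] yaw -23.676127274493098
shift tool [ 0.0045 -0.0003  0.0608] turn [0.0609 0.8345 0.0243] q6 -0.13288193012644436 F [-1.1951  0.2941  0.2001] gap 0.9988542912943412
[[318.59704958 197.39157049]
 [313.65037736 324.16190094]
 [268.71849175 323.75425727]
 [267.45694319 197.08015255]]
```

View pics/w2.png

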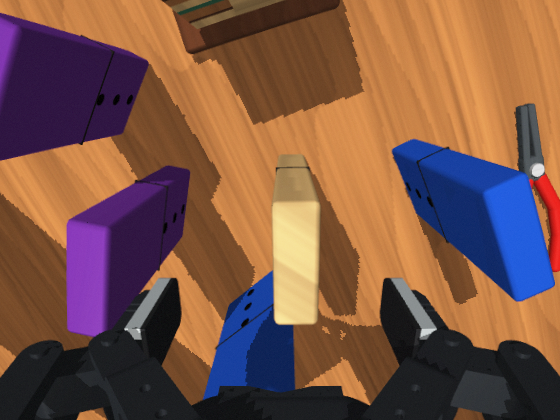

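The core's top face is at columns 275–318, rows 203–324, parallel to the pads. That's about 2 mm to tool +x of my estimate. The look-alikes are clear of the fingers. I'll centre on it, level the tool and descend.

```bash

python3 go.py .4873 -.2951 .135 -23.7 
python3 -m inch '[{"x":0.006,"y":0,"z":0,"wx":0,"wy":0.8,"wz":0,"gripper":-1},{"x":0,"y":0,"z":0,"wx":0,"wy":0,"wz":0,"gripper":-1}]'
python3 go.py .4873 -.2951 .135 -23.7 
```

```text
t 9.325 grasp [ 0.4811 -0.2929  0.1978] yaw -23.66940510437867
shift tool [ 0.0055 -0.0004  0.0627] turn [0.0854 0.6645 0.0311] q6 -0.13292200216917227 F [-0.3396  0.1987 -0.0612] gap 1.0028185334411686
time_s: 9.57
eef_pos: [0.4898, -0.2967, 0.3558]
eef_rot: [3.07, -0.643, 0.014]
ft_force: [0.1, 0.5, -0.1]
finger_gap: 0.996
t 9.575 grasp [ 0.491  -0.2977  0.2008] yaw -23.671340026106456
shift tool [-0.0035 -0.0006  0.0657] turn [ 0.1396 -0.5611  0.028 ] q6 -0.1331062557446578 F [ 0.1287  0.4677 -0.0552] gap 0.9963677659577093
```

```bash
for i in 1 2; do
python3 -m inch '[{"x":0,"y":0,"z":0,"wx":0,"wy":0,"wz":0,"gripper":-1},{"x":0,"y":0,"z":0,"wx":0,"wy":0,"wz":0,"gripper":-1}]' >/dev/null
python3 go.py .4873 -.2951 .135 -23.7; done 
```

```text
t 9.825 grasp [ 0.49   -0.2971  0.2   ] yaw -23.67707893453054
shift tool [-0.0026 -0.0006  0.065 ] turn [ 0.1298 -0.4453  0.0224] q6 -0.1330257487082283 F [-0.9521  0.4161  0.0618] gap 0.9994437523323093
t 10.075 grasp [ 0.4899 -0.297   0.1997] yaw -23.680428593445583
shift tool [-0.0025 -0.0005  0.0647] turn [ 0.1235 -0.4195  0.0191] q6 -0.13300191384476 F [ 0.3507 -0.6364 -0.5629] gap 0.9980695895928683
```

```bash

python3 -m inch '[{"x":-0.0025,"y":0,"z":0,"wx":0.1,"wy":-0.4,"wz":0,"gripper":-1},{"x":0,"y":0,"z":0.016,"wx":0,"wy":0,"wz":0,"gripper":-1},{"x":0,"y":0,"z":0.016,"wx":0,"wy":0,"wz":0,"gripper":-1},{"x":0,"y":0,"z":0.016,"wx":0,"wy":0,"wz":0,"gripper":-1},{"x":0,"y":0,"z":0.016,"wx":0,"wy":0,"wz":0,"gripper":-1},{"x":0,"y":0,"z":0,"wx":0,"wy":0,"wz":0,"gripper":-1},{"x":0,"y":0,"z":0,"wx":0,"wy":0,"wz":0,"gripper":-1}]'
python3 go.py .4873 -.2951 .135 -23.7
python3 -m inch '[{"x":0,"y":0,"z":0,"wx":0,"wy":0,"wz":0,"gripper":1},{"x":0,"y":0,"z":0,"wx":0,"wy":0,"wz":0,"gripper":1},{"x":0,"y":0,"z":0,"wx":0,"wy":0,"wz":0,"gripper":1},{"x":0,"y":0,"z":0,"wx":0,"wy":0,"wz":0,"gripper":1},{"x":0,"y":0,"z":0,"wx":0,"wy":0,"wz":0,"gripper":1},{"x":0,"y":0,"z":0,"wx":0,"wy":0,"wz":0,"gripper":1}]' 50
python3 go.py .4873 -.2951 .135 -23.7
```

```text
time_s: 10.95
eef_pos: [0.4869, -0.2954, 0.2907]
eef_rot: [3.074, -0.644, 0.001]
ft_force: [0.1, -0.0, -0.5]
finger_gap: 1.0
t 10.95 grasp [ 0.487  -0.2955  0.1357] yaw -23.67926010103972
shift tool [ 0.0002 -0.0005  0.0007] turn [ 0.0259 -0.0281  0.0207] q6 -0.13430241920130664 F [ 0.0896 -0.0202 -0.5062] gap 1.0001607943607047
time_s: 11.7
eef_pos: [0.4869, -0.2954, 0.291]
eef_rot: [3.074, -0.644, 0.001]
ft_force: [0.3, 0.6, 6.1]
finger_gap: 0.275
t 11.7 grasp [ 0.487  -0.2955  0.136 ] yaw -23.677587358858826
shift tool [ 0.0002 -0.0004  0.001 ] turn [ 0.0285 -0.0572  0.0224] q6 -0.13432233172388786 F [0.2585 0.5896 6.0983] gap 0.27472150221441005
```

```bash

python3 -m inch '[{"x":0,"y":0,"z":-0.01,"wx":0,"wy":0,"wz":0,"gripper":1},{"x":0,"y":0,"z":-0.03,"wx":0,"wy":0,"wz":0,"gripper":1},{"x":0,"y":0,"z":-0.04,"wx":0,"wy":0,"wz":0,"gripper":1},{"x":0,"y":0,"z":-0.04,"wx":0,"wy":0,"wz":0,"gripper":1},{"x":0,"y":0,"z":-0.04,"wx":0,"wy":0,"wz":0,"gripper":1},{"x":0,"y":0,"z":-0.025,"wx":0,"wy":0,"wz":0,"gripper":1},{"x":0,"y":0,"z":0,"wx":0,"wy":0,"wz":0,"gripper":1}]'
python3 go.py .5409 .028 .32 -7.1
```

```text
time_s: 12.58
eef_pos: [0.4869, -0.2953, 0.4776]
eef_rot: [3.073, -0.644, 0.006]
ft_force: [-0.2, 0.2, -2.0]
finger_gap: 0.272
t 12.575 grasp [ 0.4874 -0.2957  0.3226] yaw -23.681496592578963
shift tool [-0.0804 -0.3178  0.002 ] turn [  0.0833  -0.2144 -16.5816] q6 -0.1343634058110728 F [-0.2222  0.1529 -2.0461] gap 0.2721857443959584
```

```bash

python3 -m inch '[{"x":-0.007,"y":-0.028,"z":0,"wx":0,"wy":0,"wz":0,"gripper":1},{"x":-0.012,"y":-0.048,"z":0,"wx":0,"wy":0,"wz":0,"gripper":1},{"x":-0.012,"y":-0.048,"z":0,"wx":0,"wy":0,"wz":0,"gripper":1},{"x":-0.012,"y":-0.048,"z":0,"wx":0,"wy":0,"wz":0,"gripper":1},{"x":-0.012,"y":-0.048,"z":0,"wx":0,"wy":0,"wz":0,"gripper":1},{"x":-0.012,"y":-0.048,"z":0,"wx":0,"wy":0,"wz":0,"gripper":1},{"x":-0.008,"y":-0.03,"z":0,"wx":0,"wy":0,"wz":0,"gripper":1},{"x":-0.0054,"y":-0.02,"z":0,"wx":0,"wy":0,"wz":0,"gripper":1}]'
python3 -m inch '[{"x":0,"y":0,"z":0,"wx":0,"wy":0,"wz":-4,"gripper":1},{"x":0,"y":0,"z":0,"wx":0,"wy":0,"wz":-8,"gripper":1},{"x":0,"y":0,"z":0,"wx":0,"wy":0,"wz":-4.6,"gripper":1},{"x":0,"y":0,"z":0,"wx":0,"wy":0,"wz":0,"gripper":1},{"x":0,"y":0,"z":0,"wx":0,"wy":0,"wz":0,"gripper":1},{"x":0,"y":0,"z":0,"wx":0,"wy":0,"wz":0,"gripper":1}]'
python3 go.py .5409 .028 .261 -7.1
```

```text
time_s: 13.58
eef_pos: [0.5404, 0.0299, 0.4735]
eef_rot: [3.074, -0.642, -0.004]
ft_force: [0.4, 1.0, -2.2]
finger_gap: 0.28
time_s: 14.32
eef_pos: [0.5407, 0.0283, 0.4751]
eef_rot: [3.135, -0.196, -0.001]
ft_force: [-0.0, 0.8, -1.7]
finger_gap: 0.271
t 14.325 grasp [0.5407 0.0282 0.3201] yaw -7.140358490117597
shift tool [0.0002 0.0002 0.0591] turn [ 0.0338  0.0215 -0.0404] q6 0.17438447656375952 F [-0.0118  0.7702 -1.6754] gap 0.27132575363212247
```

```bash

python3 -m inch '[{"x":0,"y":0,"z":0.02,"wx":0,"wy":0,"wz":0,"gripper":1},{"x":0,"y":0,"z":0.02,"wx":0,"wy":0,"wz":0,"gripper":1},{"x":0,"y":0,"z":0.008,"wx":0,"wy":0,"wz":0,"gripper":1},{"x":0,"y":0,"z":0,"wx":0,"wy":0,"wz":0,"gripper":1},{"x":0,"y":0,"z":0,"wx":0,"wy":0,"wz":0,"gripper":1}]'
python3 go.py .5409 .028 .261 -7.1
python3 - <<'E'
from h import *
np.set_printoptions(precision=2,suppress=True)
w=snap('wrist')
b=snap('scene','s3.png')
g=env.get_obs()['eef_pos']; print(g)
u=np.radians(82.9);v=np.array([np.cos(u),np.sin(u)]);x=np.array([v[1],-v[0]])
P=lambda c,z,hx,hy:[[*(np.array(c)+i*hx*x+j*hy*v),z] for i,j in((1,1),(1,-1),(-1,-1),(-1,1))]
c=[.5409,.028]
cr=lambda i,x,y,w,h,W,H:cv2.resize(i[y:y+h,x:x+w],(W,H),interpolation=cv2.INTER_CUBIC)
print('foot',proj(b,P(g[:2],g[2]-.155-.136,.012,.035)),'\nline',proj(b,P(g[:2],g[2]-.155-.066,.012,.035)),'\nslot',proj(b,P(c,.12,.013,.036)))
cv2.imwrite('pics/m3.png',np.hstack([cr(b['pixels'],260,110,100,150,400,600),cr(w['pixels'],140,0,280,420,400,600)]))
E
```

```text
time_s: 14.95
eef_pos: [0.5411, 0.0282, 0.4282]
eef_rot: [3.135, -0.194, 0.002]
ft_force: [0.2, 0.3, -1.7]
finger_gap: 0.275
t 14.95 grasp [0.5413 0.0282 0.2732] yaw -7.089113816612774
shift tool [-0.0002  0.0003  0.0122] turn [ 0.0181 -0.0772  0.0109] q6 0.17352486191241456 F [ 0.1654  0.3183 -1.7359] gap 0.2747777552838397
[0.54 0.03 0.43]
foot [[318.14 213.85]
 [292.99 200.02]
 [299.62 194.3 ]
 [324.67 207.82]] 
line [[319.28 190.05]
 [292.98 176.28]
 [299.9  170.6 ]
 [326.08 184.04]] 
slot [[317.9  219.78]
 [292.3  205.53]
 [299.42 199.34]
 [324.9  213.24]]
```

View pics/m3.png

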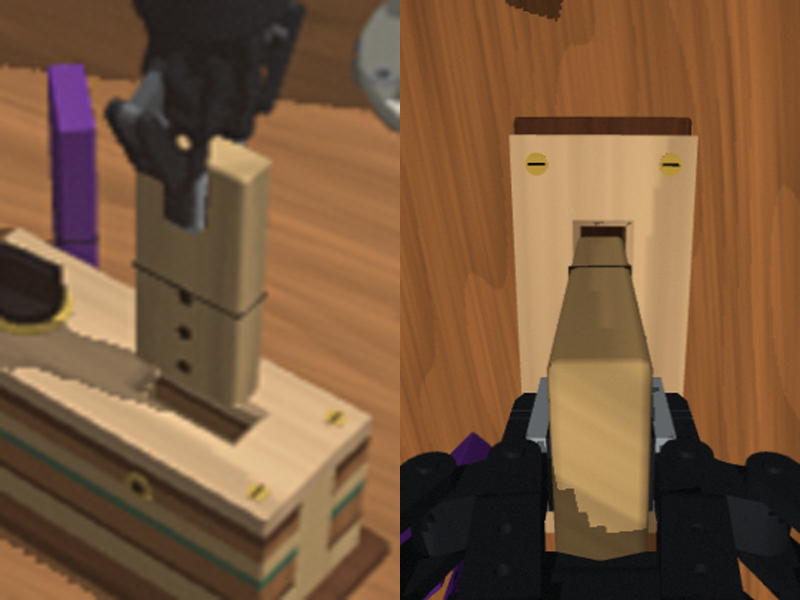

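The board hangs upright just above the slot. In the wrist view the foot is about 1 mm left of the slot's centre. I'll enlarge that area for an exact comparison.

```bash
python3 - <<'E'
from h import *
np.set_printoptions(precision=2,suppress=True)
w=snap('wrist');t=snap('top');o=env.get_obs();g=o['eef_pos']+R.from_rotvec(o['eef_rot']).apply([0,0,.155]);print(g)
u=np.radians(82.9);v=np.array([np.cos(u),np.sin(u)]);x=np.array([v[1],-v[0]])
P=lambda c,z,hx,hy:[[*(np.array(c)+i*hx*x+j*hy*v),z] for i,j in((1,1),(-1,1))]
c=[.5409,.028]
for n,p in [('foot',P(g[:2],g[2]-.136,.012,.035)),('line',P(g[:2],g[2]-.066,.012,.035)),('top',P(g[:2],g[2]+.024,.012,.035)),('slotin',P(c,.116,.013,.036)),('slotout',P(c,.12,.017,.04)),('plate',P([.5353,-.0167],.12,.05,.13))]: print(n,proj(w,p).ravel())
cr=lambda i,x,y,w,h,W,H:cv2.resize(i[y:y+h,x:x+w],(W,H),interpolation=cv2.INTER_NEAREST)
cv2.imwrite('pics/m4.png',cr(w['pixels'],240,145,80,60,800,600))
cv2.imwrite('pics/w4.png',w['pixels'])
E
```

```text
[0.54 0.03 0.27]
foot [295.3  162.41 263.   162.36]
line [300.75 183.44 257.3  183.38]
top [317.57 248.76 239.68 248.67]
slotin [295.21 157.09 262.7  157.04]
slotout [300.58 152.8  257.32 152.73]
plate [345.35  93.4  212.56  93.16]
```

View pics/m4.png

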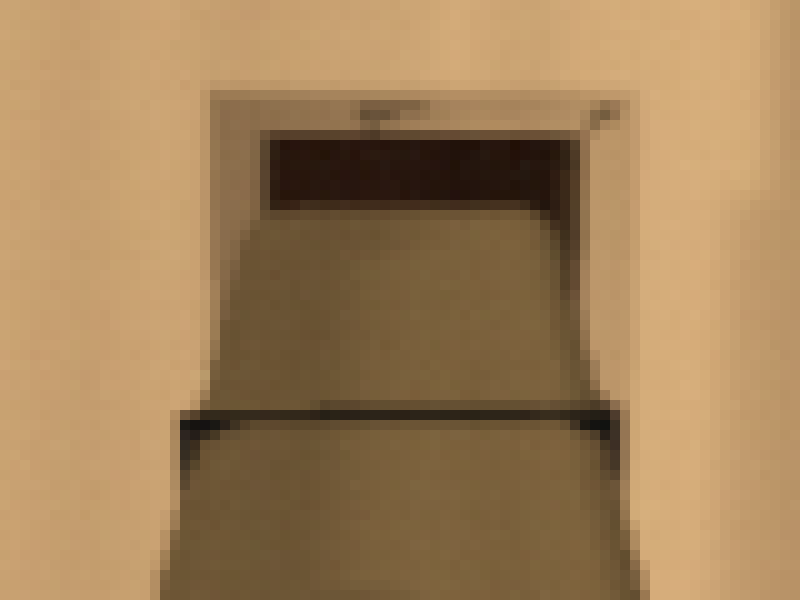

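Relative to the board, the slot is about 2 mm toward tool +x (inner edges 266–297.5 against foot 264.5–294.5) and about 1 mm toward form +y. I'll correct for that and lower gently.

```bash

python3 -m inch '[{"x":0.002,"y":-0.001,"z":0,"wx":0,"wy":0,"wz":0,"gripper":1},{"x":0,"y":0,"z":0.006,"wx":0,"wy":0,"wz":0,"gripper":1},{"x":0,"y":0,"z":0.006,"wx":0,"wy":0,"wz":0,"gripper":1},{"x":0,"y":0,"z":0.006,"wx":0,"wy":0,"wz":0,"gripper":1},{"x":0,"y":0,"z":0.003,"wx":0,"wy":0,"wz":0,"gripper":1},{"x":0,"y":0,"z":0,"wx":0,"wy":0,"wz":0,"gripper":1}]'
python3 go.py .5431 .0287 .186 -7.1
python3 -m inch '[{"x":0,"y":0,"z":0.003,"wx":0,"wy":0,"wz":0,"gripper":1},{"x":0,"y":0,"z":0.003,"wx":0,"wy":0,"wz":0,"gripper":1},{"x":0,"y":0,"z":0,"wx":0,"wy":0,"wz":0,"gripper":1}]'
python3 go.py .5431 .0287 .186 -7.1
```

```text
time_s: 15.9
eef_pos: [0.5429, 0.029, 0.4061]
eef_rot: [3.135, -0.194, -0.001]
ft_force: [0.4, -0.4, -1.3]
finger_gap: 0.278
t 15.9 grasp [0.5428 0.0289 0.2511] yaw -7.081831761925802
shift tool [0.0003 0.0002 0.0651] turn [0.0335 0.0198 0.0182] q6 0.17456988810791887 F [ 0.4082 -0.4237 -1.334 ] gap 0.27818561717261975
time_s: 16.27
eef_pos: [0.5428, 0.029, 0.4002]
eef_rot: [3.135, -0.194, -0.0]
ft_force: [-0.1, 0.3, -2.2]
finger_gap: 0.277
t 16.275 grasp [0.5428 0.0289 0.2452] yaw -7.078849202337586
shift tool [0.0003 0.0002 0.0592] turn [0.0344 0.0149 0.0212] q6 0.17458186926223504 F [-0.0842  0.3094 -2.2432] gap 0.2773026832404293
```

There's no contact force and the foot is 11 mm below the plate top. I'll keep lowering.

```bash

python3 -m inch '[{"x":0,"y":0,"z":0.008,"wx":0,"wy":0,"wz":0,"gripper":1},{"x":0,"y":0,"z":0.01,"wx":0,"wy":0,"wz":0,"gripper":1},{"x":0,"y":0,"z":0.01,"wx":0,"wy":0,"wz":0,"gripper":1},{"x":0,"y":0,"z":0.01,"wx":0,"wy":0,"wz":0,"gripper":1},{"x":0,"y":0,"z":0.01,"wx":0,"wy":0,"wz":0,"gripper":1},{"x":0,"y":0,"z":0.005,"wx":0,"wy":0,"wz":0,"gripper":1},{"x":0,"y":0,"z":0,"wx":0,"wy":0,"wz":0,"gripper":1},{"x":0,"y":0,"z":0,"wx":0,"wy":0,"wz":0,"gripper":1}]'
python3 go.py .5431 .0287 .186 -7.1
python3 - <<'E'
from h import *
b=snap('scene')['pixels'];w=snap('wrist')['pixels']
cr=lambda i,x,y,w,h,W,H:cv2.resize(i[y:y+h,x:x+w],(W,H),interpolation=cv2.INTER_CUBIC)
cv2.imwrite('pics/m5.png',np.hstack([cr(b,275,150,64,72,533,600),cr(w,240,130,80,180,267,600)]))
E
```

```text
time_s: 17.27
eef_pos: [0.5431, 0.029, 0.3478]
eef_rot: [3.135, -0.194, 0.001]
ft_force: [-0.2, -0.0, -0.9]
finger_gap: 0.275
t 17.275 grasp [0.5432 0.0289 0.1928] yaw -7.079133413463466
shift tool [0.     0.0003 0.0068] turn [ 0.0229 -0.0433  0.0209] q6 0.1745990750942698 F [-0.2374 -0.0218 -0.8636] gap 0.2754006758811162
```

View pics/m5.png

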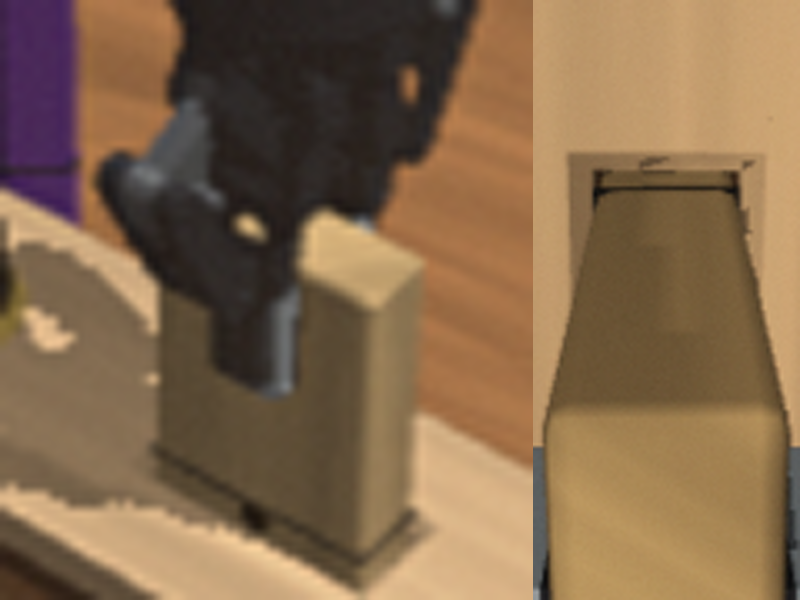

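The line is still about 7 mm above the plate: it's at (362,560) in the crop, and the 65 mm hole is just visible. I'll lower the rest.

```bash

python3 -m inch '[{"x":0,"y":0,"z":0.003,"wx":0,"wy":0,"wz":0,"gripper":1},{"x":0,"y":0,"z":0.003,"wx":0,"wy":0,"wz":0,"gripper":1},{"x":0,"y":0,"z":0.001,"wx":0,"wy":0,"wz":0,"gripper":1},{"x":0,"y":0,"z":0,"wx":0,"wy":0,"wz":0,"gripper":1},{"x":0,"y":0,"z":0,"wx":0,"wy":0,"wz":0,"gripper":1},{"x":0,"y":0,"z":0,"wx":0,"wy":0,"wz":0,"gripper":1}]'
python3 go.py .5431 .0287 .186 -7.1
python3 - <<'E'
from h import *
np.set_printoptions(precision=2,suppress=True)
B=snap('scene');b=B['pixels'];w=snap('wrist');o=env.get_obs();g=o['eef_pos']+R.from_rotvec(o['eef_rot']).apply([0,0,.155])
u=np.radians(82.9);v=np.array([np.cos(u),np.sin(u)]);x=np.array([v[1],-v[0]])
P=lambda c,z,hx,hy:[[*(np.array(c)+i*hx*x+j*hy*v),z] for i,j in((1,1),(1,-1),(-1,1))]
# scene estimate of form frame: slot (0.5409,.028)
for n,p in [('plane@board',P([.5409,.028],.12,.012,.035)),('mouth',P([.5409,.028],.12,.017,.04)),('top',P([.5409,.028],.21,.012,.035))]: print(n,((proj(B,p)-[275,150]+.5)*8.33).ravel())
cr=lambda i,x,y,w,h,W,H:cv2.resize(i[y:y+h,x:x+w],(W,H),interpolation=cv2.INTER_CUBIC)
cv2.imwrite('pics/m6.png',np.hstack([cr(b,275,150,64,72,533,600),cr(w['pixels'],240,130,80,180,267,600)]))
E
```

```text
time_s: 18.12
eef_pos: [0.543, 0.029, 0.3405]
eef_rot: [3.135, -0.194, 0.001]
ft_force: [0.2, -0.2, -1.2]
finger_gap: 0.277
t 18.125 grasp [0.543  0.0289 0.1855] yaw -7.082010212897321
shift tool [ 0.0002  0.0003 -0.0005] turn [ 0.0254 -0.0225  0.018 ] q6 0.17464708512747384 F [ 0.1581 -0.18   -1.2054] gap 0.27697686193695004
plane@board [360.75 581.6  153.49 466.36 414.57 531.38]
mouth [364.62 600.71 127.54 468.39 440.78 529.31]
top [372.77 328.95 153.36 214.34 429.52 278.89]
```

View pics/m6.png

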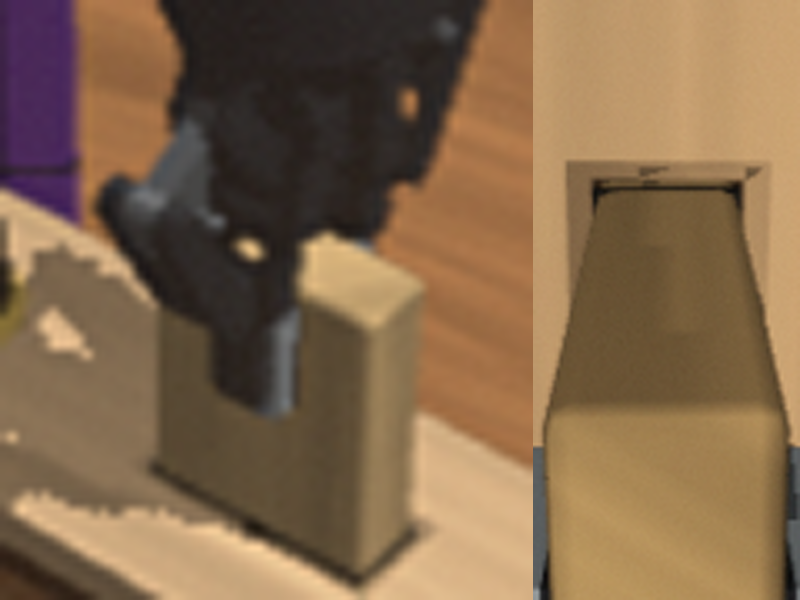

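The pencil line is at (155,467), (362,578) and (412,530). The plate plane predicts (153,466), (361,582) and (415,531), so it's level within about 1 mm, with no load on the wrist. Before handing in, I'll check that the bystanders haven't moved.

```bash
python3 - <<'E'
from h import *
for n,boxes in (('top',{'spare':(110,200,60,45),'pliers':(385,178,72,32),'awl':(295,143,66,26),'pin':(212,128,60,26)}),('scene',{'spare':(408,238,60,72),'pliers':(103,193,60,45),'awl':(160,262,76,28),'pin':(246,312,72,42),'knob_locked':(250,160,40,40)})):
    a=cv2.imread(f'pics/{n}0.png');b=snap(n)['pixels']
    for k,(x,y,w,h) in boxes.items():
        A,B=[cv2.cvtColor(i[y:y+h,x:x+w],cv2.COLOR_BGR2GRAY).astype(np.float32) for i in(a,b)]
        print(n,k,cv2.phaseCorrelate(A,B),np.abs(A-B).mean())
    cv2.imwrite(f'pics/fin_{n}.png',b)
o=env.get_obs();print(o['ft_force'],o['moment'],o['qvel'],o['time_s'])
cv2.imwrite('pics/knob.png',np.hstack([cv2.resize(cv2.imread(f)[150:210,235:315],(400,300)) for f in('pics/scene0.png','pics/fin_scene.png')]))
E
```

```text
top spare ((-0.06415041023323909, 0.456481867513979), 1.0270874065823026) 1.7888889
top pliers ((-0.03739165286052781, -0.013053224117509643), 1.0390092809167173) 1.3415799
top awl ((-0.06224593294822256, 0.5148951317079149), 1.022865521932335) 1.9283217
top pin ((0.1543627760758639, 0.44214924803491584), 0.8528818648538472) 3.4275641
scene spare ((0.005227354244087934, 0.00660674129742489), 1.0067501725973906) 4.172222
scene pliers ((0.03222265970127225, 0.48789183246874046), 0.9019650081351951) 5.084074
scene awl ((-0.032341135844923485, 0.03536590117432503), 0.997063191930453) 4.137688
scene pin ((-0.03562233552419514, 0.46710804186009014), 1.0080456301753904) 4.5208335
scene knob_locked ((-0.33440665549779425, 0.24635381986263738), 0.5717461043596268) 32.274376
[-0.13914783  0.05326649 -1.31337341] [-0.01554752 -0.02677577  0.00849027] [-1.92605952e-04  1.30788411e-03  1.02468018e-03  6.07786661e-05
  3.94252774e-04  6.78690154e-04] 18.325
```

View pics/knob.png

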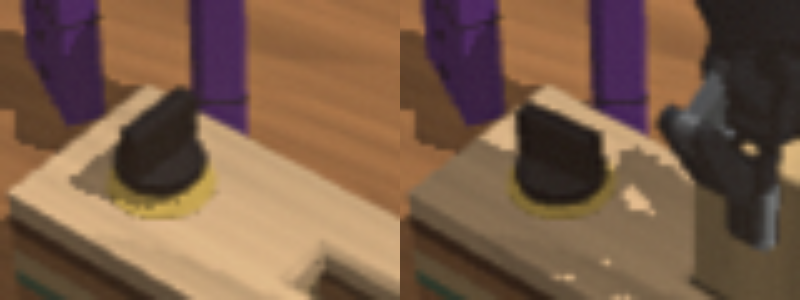

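The knob is still turned a quarter turn and sitting low, and the bystanders haven't moved. Handing in.

```bash
python3 -c "
from h import *;print(env.hand_in());print(env.get_obs()['ft_force'])"
```

```text
the job is handed in; nothing more can be done
None
the job is handed in; nothing more can be done
```

I locked the screw and handed the job in at about 18 s, with the core board held in the slot and its pencil line level with the plate top. The hand-in gave no verdict.

- **Screw:** I gripped the T-knob, pressed it about 9 mm to its stop and turned it about 84–85° clockwise by the tool's measured yaw. After release it stayed down; the last picture shows it still low with the bar along the form.
- **Core board:** I lowered it through the slot with almost no contact force. It is still gripped with 50 N set, and the wrist carries only about 1.3 N, roughly the board's weight.
- **Final position:** At its corners the pencil line is within about 1 mm of the plate top. The hole alignment follows from this; I did not see the hole directly.
- **Bystanders:** The spare core, pliers, awl and pin show image shifts of about half a pixel at most (about 1 mm).

**One disagreement:** the overhead and scene cameras put the core and the slot about 2 mm off in x compared with the wrist camera. I followed the wrist camera, and the board went in freely.

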